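# Lock the raised lid fastener on the potter's wheel drive box

### The job

The lid of the green drive box is shut but its quarter-turn fastener is still standing up. First press its red wing head fully down, then turn it a quarter turn clockwise (seen from above) until it catches and stays down, then let go. Do not touch the blue box, whose fastener is already locked.

Things in the scene. Friction and masses are not known exactly. Their poses are not given: they have to be found in the camera images.
- drive_grip (a point): Centre of the red wing of the raised fastener on the fixed green box (180 x 150 mm, lid top at 75 mm): an upright bar 44 mm long, 12 thick, 22 high, standing on a black disc 52 mm across, 6 thick. This point is 11 mm above the disc, 109 mm above the table when raised. x runs along the wing, y across it, z up; turns with the head. Locked, the wing lies along the lid's two yellow marks.
- drive_press (a joint): How far the green box's fastener is pressed down, in m: 0 raised (at the start), 0.013 end of travel. A spring pushes it up, about 4 N at the top, 8 N at the bottom. The head turns only while pressed at least about 10 mm; 12 mm is a good depth to turn at. Locked, it stays down at about 10 mm by itself.
- drive_turn (a joint): Turn of the green box's fastener in rad, growing clockwise seen from above: about 0 at the start (unlocked), 1.57 locked, hard stop at 1.75. At 1.57 its cam sits in a notch that holds it; 1.31 is just enough. It does not turn on by itself: it stays at the angle where it is left. Turns easily while pressed (under 0.2 N m); do not force it while raised.
- mill_box: Bystander: the blue box, same size as the green one, fixed, with the same red-winged fastener already locked (down, wing along the yellow marks). Origin at the centre of its underside. It must not be touched.

How it is judged:
By the outcome, as a careful person would: the job done as asked, in the order asked, and still so for the second after the job is handed in, with the robot touching nothing.
It also fails if it takes over 38 s, if anything falls off the work surface, if the arm or the gripper's body presses on something with over 40 N, if the wrist force passes 120 N, or if a joint passes its speed limit or range.

### The arm

A 6-joint arm with a two-finger parallel gripper is mounted at the origin on the work surface. World frame = base frame: x ahead of the robot, y to its left, z up, the work surface at z = 0. Lengths are in mm, angles in degrees, forces in N, time in s.
With the tool pointing down it reaches from about 300 to 850 mm from the base axis. Payload 4.2 kg.
Tool frame: the origin (TCP) lies on the centre line of the jaws, within the pads' length; the fingertips stand 14 mm ahead of it and the grasp point (between the pads) lies 5 mm behind it (env.finger_overhang is the z of the fingertips in the tool frame, in mm); z points along the fingers, y is the line along which they close (so a half turn about z gives the same grasp; the last joint's range is limited). The gripper opens to 91 mm and grips with 3 to 60 N. Pads are 32 mm wide; open, the fingers measure 118 mm over their backs; the gripper's body (76 mm by 178 mm) begins 60 mm behind the grasp point.
Start: joints at [75.802, 18.312, 89.639, -0, 72.044, -1.146], TCP at [129.856, 560.16, 227.976] pointing down, gripper open.
Joint ranges: [-177.97, 177.97], [-48.28, 115.42], [12.27, 149.76], [-77.06, 257.06], [2.81, 150.46], [-146.56, 146.56]. Speed limits (degrees/s): [147.25, 147.25, 180, 180, 180, 180].

### API

Orientations are given as [roll, pitch, yaw] about the fixed x, y, z axes, in that order (R = Rz(yaw) Ry(pitch) Rx(roll)).
In Python, from workcell import sensors, viewer, env gives the robot as it stands. The module is installed in compiled form; this text tells all that it offers.
- The arm moves only by the tool step_arm, never from a script. Its argument "plan" is one flat list of numbers, 6 for each row, row after row: the shift along the tool's x, y, z in cm, then the turn, a rotation vector about the tool's x, y, z in rad. In form: [x, y, z, wx, wy, wz, x, y, z, wx, wy, wz, ...]. A call has 1 to 5 rows; each row shifts and turns the commanded pose from where the row before left it, along the tool's axes as they then stand; what a row does not reach is not made up. A row lasts 1/12 s, in which the tool goes at most 41.7 mm and 7.16 degrees, less where a joint would pass 70% of its speed; a pose out of reach is approached as far as the arm can. A call is refused whole if a number of a shift passes 4.17 or a number of a turn 0.125, either way. A call with a gripper value outside its range is refused whole. "hand" is the finger opening in cm, from 0 to 9.12, set as the call begins (left out, the last holds). The fingers move at their own pace and stop on an object; "newtons" is the grip in N (left out, the last holds). Time passes only in rows, so rows that do not move let the fingers close. It gives the time, the measured TCP pose, the force, the opening and the grip force at its end, in the units of the state.
- sensors.state(): the state, without advancing time (a new reading comes with each control period).
- viewer.grab_frame(name): name is "scene" or "top" or "wrist"; returns a dict with "img" (400x640x3 uint8, red, green, blue), "fx", "fy", "cx", "cy" (pixels), "position" and "attitude" of the camera in the world. Camera axes: x right, y down, z forward; pixel columns grow to the right and rows downward; lengths in mm; the calibration is good to about 2 mm. A picture is of the moment at which its call begins. There is no depth.
- env.job_done(): hands the job in; it is judged then, once.
Trained networks look in a picture, given as the dict that the camera call returned (one of the last four; its "shot" number tells which), for a name from the list of things; names that differ only in an ending like _2 or _b are one class to them, and where a whole thing is asked for, a point or a joint stands for the part that bears it (a point fixed in the world has none). Each returns a list of dicts, best first, with "score" (0 to 1); they miss things now and then, are a little off and sometimes report something else, mostly with a low value. They report only what shows in the picture. A call takes as long as a camera call.
- viewer.boxes_of(name, picture): "location" ([column, row] in pixels, amid what is visible of it).
- viewer.pinpoint(name, picture): "location" ([column, row] in pixels: a listed point, or the origin of a listed thing).
The state is a dict: "time_s": time; "qpos": joint angles; "qvel": joint speeds; "effort": joint torques, N m; "ee_pos": TCP position; "ee_rot": TCP orientation; "force": force on the tool from outside, world axes, zero at the start; "torque": the same for the moment, N m; "gripper_width": finger opening in mm; "gripper_force": force on a finger pad.
Only numpy, scipy, OpenCV 4.12 (cv2) and the standard library are available. Lean on these libraries where they do the work, as an engineer would, in place of code of your own. Each camera call takes 0.05 s, during which the arm holds its last target. There are 200 camera calls.

## Working session

There is one attempt and no reset: what is moved stays moved. The work goes in short steps, Python scripts to look and compute and a tool call to move; the robot and the scene stay as the last step left them, time stands still between calls to the robot, and variables do not carry over. Pictures are saved under pics/ and viewed, at most 10 in all, crops included, and the job is handed in when it is done.

Besides the shell and the picture viewer there is one more tool, called after "Call:" in YAML: its name, and indented under it one key for each argument. step_arm: Moves the arm, as the interface text tells. Its arguments: {"type":"object","properties":{"plan":{"type":"array","items":{"type":"number"}},"hand":{"type":"number"},"newtons":{"type":"number"}},"required":["plan"]}

```bash
mkdir -p pics; cat > h.py <<'E'
import numpy as np, cv2
from workcell import sensors, viewer, env
from scipy.spatial.transform import Rotation as R
def ray(p,uv):
    d=np.array([(uv[0]-p['cx'])/p['fx'],(uv[1]-p['cy'])/p['fy'],1])
    a=np.array(p['attitude'],float)
    M=a if a.shape==(3,3) else R.from_euler('xyz',a,degrees=True).as_matrix()
    return np.array(p['position']),M@d
def atz(p,uv,z):
    o,d=ray(p,uv); return o+d*(z-o[2])/d[2]
def save(p,n): cv2.imwrite('pics/'+n,p['img'][:,:,::-1])
E
python3 - <<'E'
from h import *
s=sensors.state();print(s['ee_pos'],s['ee_rot'],s['force'])
for c in ['scene','top','wrist']:
    p=viewer.grab_frame(c);save(p,c+'0.png');print(c,p['position'],p['attitude'],p['fx'])
    for n in ['drive_grip','mill_box']:
        for r in viewer.pinpoint(n,p)[:2]: print(n,r,atz(p,r['location'],109 if n=='drive_grip' else 0))
i=[cv2.imread(f'pics/{c}0.png') for c in ['top','wrist']]
cv2.imwrite('pics/tw.png',cv2.resize(np.vstack(i),(480,600)))
E
```

```text
[129.73082882 559.66388136 227.10864889] [-1.79896292e+02 -1.89960065e-03  1.66947912e+02] [-0.98215192  0.37764827  0.00340361]
scene [1174.30164951   89.09625089  848.84473411] [-139.11720551   -0.63210879   98.43178954] 495.38915961212007
drive_grip {'location': [231.9, 199.9], 'score': 0.73} [ 570.80284683 -167.50600507  109.        ]
mill_box {'location': [415.8, 255.6], 'score': 0.69} [570.11257818 208.61722666   0.        ]
top [446.74613734  11.67148853 874.06810944] [-172.35720733   -1.88779757  -88.42322594] 384.98620281783496
drive_grip {'location': [402.2, 184.7], 'score': 0.6} [ 578.01934587 -162.89680301  109.        ]
mill_box {'location': [228.6, 191.5], 'score': 0.7} [567.93520955 209.96715685   0.        ]
wrist [ 53.82282219 576.76707368 383.59645723] [1.63792425e+02 5.84248279e-02 7.69652132e+01] 280.3114532048618
```

View pics/top0.png

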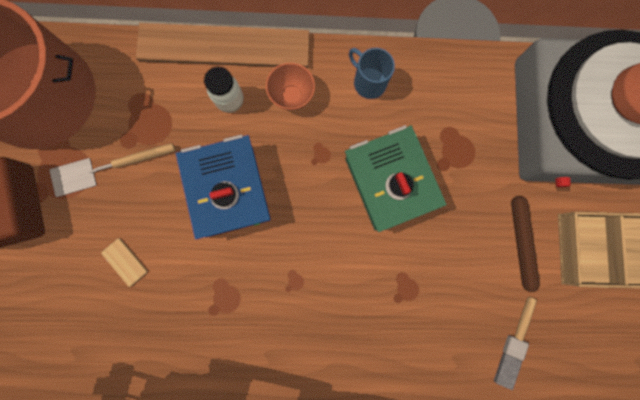

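View pics/wrist0.png

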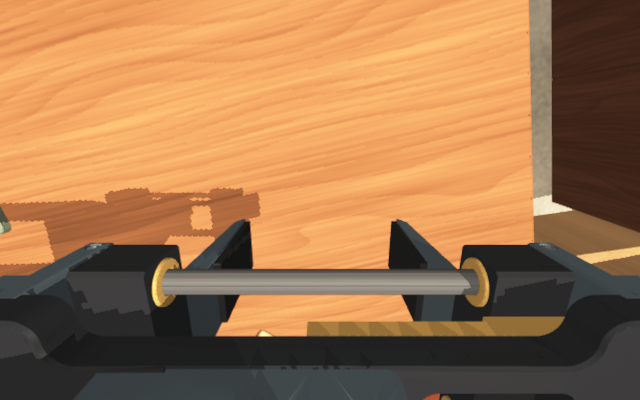

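Top view: the green box's raised wing is at (403,184) with yellow marks at (379,194) and (419,179). The blue box is at (224,188). I'll measure the wing angle next.

```bash
cat >> h.py <<'E'
def wing(p,uv,z,rad=22):
    hsv=cv2.cvtColor(p['img'],cv2.COLOR_RGB2HSV).astype(int)
    h,s,v=hsv[...,0],hsv[...,1],hsv[...,2]
    out={}
    for n,m in [('red',((h<6)|(h>174))&(s>170)&(v>90)),('yel',(h>18)&(h<33)&(s>110)&(v>120))]:
        y,x=np.nonzero(m); k=np.hypot(x-uv[0],y-uv[1])<rad*(1 if n=='red' else 1.6)
        if k.sum()<6: continue
        w=np.array([atz(p,q,z if n=='red' else 75)[:2] for q in zip(x[k]+0.,y[k]+0.)])
        c=w.mean(0);U,S,V=np.linalg.svd(w-c,full_matrices=False)
        print(n,k.sum(),c.round(1),'ang',round(np.degrees(np.arctan2(V[0,1],V[0,0]))%180,1),'ext',np.ptp((w-c)@V.T,axis=0).round(1))
E
python3 - <<'E'
from h import *
for c,uv in [('top',(402,185)),('scene',(232,200))]:
    p=viewer.grab_frame(c); print(c); wing(p,uv,118)
    x,y=map(int,uv); cv2.imwrite(f'pics/{c}_c.png',cv2.resize(p['img'][y-50:y+50,x-60:x+60,::-1],(600,500),interpolation=2))
E
```

```text
top
red 175 [ 579.9 -162.1] ang 24.0 ext [43.2 16.9]
yel 66 [ 580.9 -161.9] ang 113.3 ext [110.1   7.9]
scene
red 138 [ 587.8 -158.7] ang 24.2 ext [57.6 12.4]
yel 64 [ 577.3 -164.9] ang 113.3 ext [115.   76.4]
```

Call:
step_arm:
  plan: [0,0,-3,0,0,0,0,0,-3,0,0,0]
  hand: 9.1

```text
time_s: 0.72
ee_pos: [129.6, 559.0, 286.9]
ee_rot: [-179.7, -0.0, 166.9]
force: [0.4, 1.1, 1.5]
gripper_width: 90.8
gripper_force: 0.0
```

Call:
step_arm:
  plan: [-1.5,-1.5,0,0,0,0,-2.75,-2.75,0,0,0,0,-2.75,-2.75,0,0,0,0,-2.75,-2.75,0,0,0,0,-2.75,-2.75,0,0,0,0]

```text
time_s: 1.13
ee_pos: [223.9, 408.6, 288.0]
ee_rot: [180.0, 0.0, 167.0]
force: [0.3, -0.1, 0.2]
gripper_width: 91.3
gripper_force: 0.0
```

Call:
step_arm:
  plan: [-2.75,-2.75,0,0,0,0,-2.75,-2.75,0,0,0,0,-2.75,-2.75,0,0,0,0,-2.75,-2.75,0,0,0,0,-2.75,-2.75,0,0,0,0]

```text
time_s: 1.55
ee_pos: [326.8, 243.4, 288.2]
ee_rot: [180.0, 0.0, 167.0]
force: [0.6, 0.2, -0.7]
gripper_width: 90.8
gripper_force: 0.0
```

Call:
step_arm:
  plan: [-2.75,-2.75,0,0,0,0,-2.75,-2.75,0,0,0,0,-2.75,-2.75,0,0,0,0,-2.75,-2.75,0,0,0,0,-2.75,-2.75,0,0,0,0]

```text
time_s: 1.97
ee_pos: [429.8, 78.3, 288.3]
ee_rot: [180.0, 0.0, 166.9]
force: [1.2, 1.1, 0.5]
gripper_width: 90.9
gripper_force: 0.0
```

Call:
step_arm:
  plan: [-2.75,-2.75,0,0,0,0,-2.75,-2.75,0,0,0,0,-2.75,-2.75,0,0,0,0,-2.75,-2.75,0,0,0,0,-1.5,-1.5,0,0,0,0]

```text
time_s: 2.38
ee_pos: [524.5, -73.4, 287.7]
ee_rot: [-179.9, 0.1, 166.8]
force: [0.8, 0.4, 0.8]
gripper_width: 91.1
gripper_force: 0.0
```

Call:
step_arm:
  plan: [0,0,0,0,0,-0.1,0,0,0,0,0,-0.1,0,0,0,0,0,-0.1,0,0,0,0,0,-0.1,0,0,0,0,0,-0.1]

```text
time_s: 2.8
ee_pos: [522.7, -70.0, 287.9]
ee_rot: [180.0, 0.0, -164.1]
force: [0.1, -0.1, -0.2]
gripper_width: 90.8
gripper_force: 0.0
```

Call:
step_arm:
  plan: [0,0,0,0,0,-0.08,0,0,0,0,0,-0.05,0,0,0,0,0,0,0,0,0,0,0,0]

```text
time_s: 3.13
ee_pos: [522.7, -69.8, 288.0]
ee_rot: [180.0, 0.0, -157.0]
force: [0.2, -1.3, 0.7]
gripper_width: 90.9
gripper_force: 0.0
```

Call:
step_arm:
  plan: [-0.4,-3.6,0,0,0,-0.017,-0.5,-3.6,0,0,0,0,-0.5,-3.6,0,0,0,0,0,0,3,0,0,0,0,0,0,0,0,0]

```text
time_s: 3.55
ee_pos: [577.4, -164.0, 252.9]
ee_rot: [179.7, -0.4, -156.2]
force: [-1.0, -1.0, -1.3]
gripper_width: 91.1
gripper_force: 0.0
```

```bash
python3 - <<'E'
from h import *
s=sensors.state();print(s['ee_pos'],s['ee_rot'],s['qpos'])
for c in ['wrist','top','scene']:
    p=viewer.grab_frame(c);save(p,c+'1.png');print(c)
    for r in viewer.pinpoint('drive_grip',p)[:2]:
        print(r,atz(p,r['location'],109)); wing(p,r['location'],118,90 if c=='wrist' else 22)
E
```

```text
[ 577.365831   -163.96507343  252.85241622] [ 179.65040199   -0.38559341 -156.17835691] [-1.69586968e+01  2.00946886e+01  8.33656334e+01  1.32081958e-02
  7.70599989e+01 -1.30782180e+02]
wrist
{'location': [321.4, 196.3], 'score': 0.89} [ 578.81736474 -162.62493522  109.        ]
red 463 [ 578.8 -165.8] ang 24.7 ext [45.8 12. ]
yel 2883 [ 505.9 -147.9] ang 14.6 ext [344.7 340.7]
top
scene
{'location': [232.7, 203.0], 'score': 0.79} [ 578.31809017 -163.87555048  109.        ]
red 140 [ 587.9 -158.8] ang 24.2 ext [57.6 12.7]
yel 67 [ 574.8 -166.7] ang 111.6 ext [117.1  79.3]
```

View pics/wrist1.png

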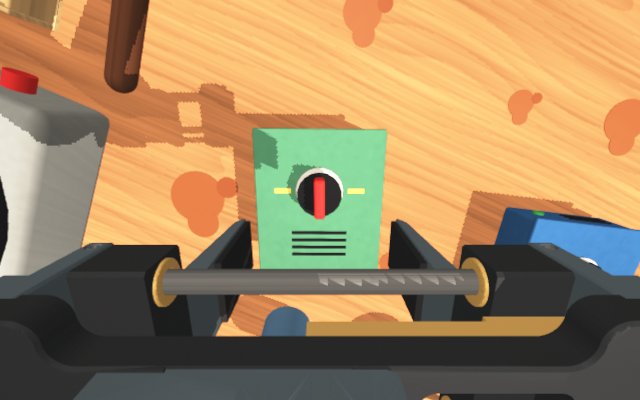

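The wrist view shows the wing at (320,197), between the yellow marks and nearly centred between the jaws. Next I descend.

Call:
step_arm:
  plan: [0,0,3.5,0,0,-0.008,0,0,3.5,0,0,0,0,0,3.5,0,0,0,0,0,1.5,0,0,0,0,0,0,0,0,0]
  hand: 6

```text
time_s: 4.27
ee_pos: [576.7, -161.8, 134.9]
ee_rot: [179.7, -0.3, -155.5]
force: [-0.6, -0.3, 0.2]
gripper_width: 61.6
gripper_force: 0.0
```

Call:
step_arm:
  plan: [0,0,0,0,0,0,0,0,0,0,0,0]

```text
time_s: 4.43
ee_pos: [580.4, -163.2, 140.2]
ee_rot: [-179.8, 0.2, -155.5]
force: [-0.4, 0.9, 0.6]
gripper_width: 60.0
gripper_force: 0.0
```

Call:
step_arm:
  plan: [0,0,1.2,0,0,0,0,0,0.9,0,0,0,0,0,0,0,0,0,0,0,0,0,0,0,0,0,0,0,0,0]

```text
time_s: 4.85
ee_pos: [579.5, -163.2, 117.8]
ee_rot: [-179.9, 0.1, -155.5]
force: [-0.3, -0.1, 0.5]
gripper_width: 60.0
gripper_force: 0.0
```

```bash
python3 - <<'E'
from h import *
s=sensors.state();print(s['ee_pos'],s['ee_rot'],s['force'])
p=viewer.grab_frame('wrist');save(p,'wrist2.png')
s=sensors.state();print(s['ee_pos'])
E
```

```text
[ 579.48700103 -163.22393574  117.84320713] [-1.79944754e+02  7.04563494e-02 -1.55521438e+02] [-0.31922474 -0.09612781  0.48059238]
[ 579.51591061 -163.2656424   117.85500969]
```

View pics/wrist2.png

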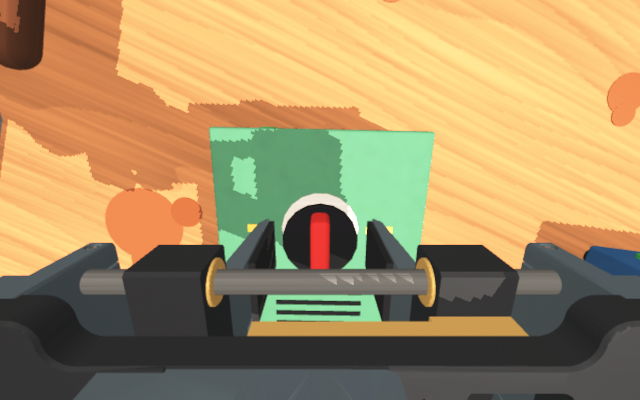

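The wing (320,235) is centred between the fingers, so I go 2.5 mm lower and close.

Call:
step_arm:
  plan: [0,0,0.25,0,0,0,0,0,0,0,0,0,0,0,0,0,0,0,0,0,0,0,0,0,0,0,0,0,0,0]
  hand: 0
  newtons: 30

```text
time_s: 5.32
ee_pos: [579.0, -163.1, 114.5]
ee_rot: [-180.0, 0.0, -155.5]
force: [-0.3, 0.2, 0.1]
gripper_width: 29.2
gripper_force: 0.0
```

Call:
step_arm:
  plan: [0,0,0,0,0,0,0,0,0,0,0,0,0,0,0,0,0,0,0,0,0,0,0,0]

```text
time_s: 5.65
ee_pos: [579.2, -163.5, 114.5]
ee_rot: [-179.9, 0.0, -155.5]
force: [0.2, -1.3, -0.0]
gripper_width: 11.8
gripper_force: 30.0
```

Call:
step_arm:
  plan: [0,0,0.3,0,0,0,0,0,0.3,0,0,0,0,0,0.3,0,0,0,0,0,0.3,0,0,0,0,0,0,0,0,0]

```text
time_s: 6.07
ee_pos: [579.2, -163.5, 102.7]
ee_rot: [-179.9, 0.0, -155.5]
force: [-0.8, -1.4, 8.3]
gripper_width: 12.0
gripper_force: 30.0
```

Call:
step_arm:
  plan: [0,0,0,0,0,0,0,0,0,0,0,0]

```text
time_s: 6.23
ee_pos: [579.2, -163.5, 103.1]
ee_rot: [-179.9, 0.0, -155.5]
force: [-1.2, -1.5, 7.0]
gripper_width: 11.7
gripper_force: 30.0
```

Call:
step_arm:
  plan: [0,0,0.07,0,0,0,0,0,0,0,0,0,0,0,0,0,0,0.05,0,0,0,0,0,0.05,0,0,0,0,0,0]

```text
time_s: 6.65
ee_pos: [579.2, -163.4, 102.5]
ee_rot: [-179.9, 0.1, -161.3]
force: [-1.6, -1.5, 6.8]
gripper_width: 12.0
gripper_force: 30.0
```

```bash
python3 - <<'E'
from h import *
print(sensors.state()['torque'])
p=viewer.grab_frame('scene');save(p,'s3.png')
cv2.imwrite('pics/s3c.png',cv2.resize(p['img'][130:270,140:330,::-1],(760,560),interpolation=2))
E
```

```text
[-0.18526581  0.33722812 -0.02254354]
```

View pics/s3c.png

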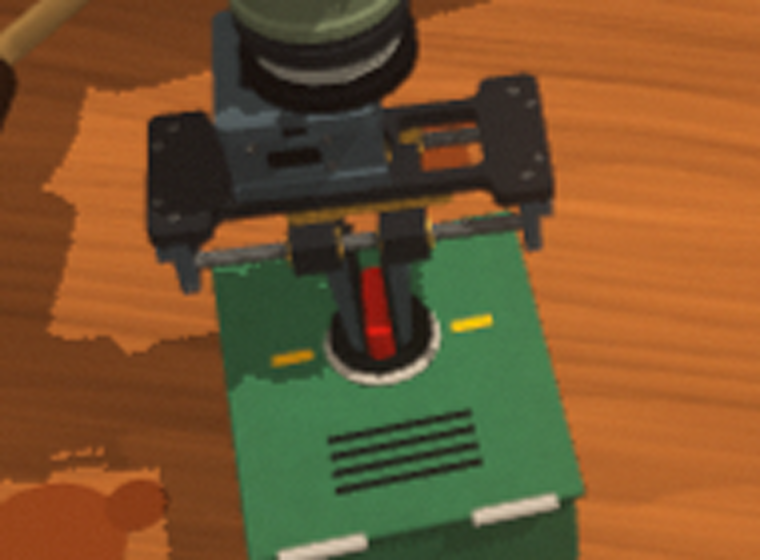

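The crop shows the wing at (378,310) in the jaws, the disc down near the lid and the turn torque tiny. I continue the turn.

Call:
step_arm:
  plan: [0,0,0,0,0,0.1,0,0,0,0,0,0.1,0,0,0,0,0,0.1,0,0,0,0,0,0.1,0,0,0,0,0,0.1]

```text
time_s: 7.12
ee_pos: [579.2, -162.8, 102.5]
ee_rot: [180.0, 0.1, 169.8]
force: [-1.8, 0.1, 7.3]
gripper_width: 11.8
gripper_force: 30.0
```

Call:
step_arm:
  plan: [0,0,0,0,0,0.1,0,0,0,0,0,0.1,0,0,0,0,0,0.1,0,0,0,0,0,0.1,0,0,0,0,0,0.1]

```text
time_s: 7.53
ee_pos: [579.5, -162.3, 102.5]
ee_rot: [179.9, 0.0, 141.1]
force: [-0.7, 1.3, 6.7]
gripper_width: 11.9
gripper_force: 30.0
```

```bash
python3 - <<'E'
from h import *
s=sensors.state();print(s['torque'],s['force'],s['qpos'])
E
```

```text
[0.38510973 0.10149226 0.03364581] [-0.71909832  1.28726028  6.65260258] [-16.79962956  26.4511414   96.15811289   0.12379557  57.31893273
 -68.00435416]
```

Call:
step_arm:
  plan: [0,0,0,0,0,0.12,0,0,0,0,0,0.12,0,0,0,0,0,0.12,0,0,0,0,0,0.1,0,0,0,0,0,0]

```text
time_s: 7.95
ee_pos: [580.0, -162.0, 102.7]
ee_rot: [179.8, -0.0, 114.9]
force: [-0.1, 1.9, 7.1]
gripper_width: 11.7
gripper_force: 30.0
```

Call:
step_arm:
  plan: [0,0,0,0,0,0,0,0,0,0,0,0]

```text
time_s: 8.12
ee_pos: [580.0, -162.0, 102.7]
ee_rot: [179.8, -0.0, 115.1]
force: [0.6, 3.0, 6.8]
gripper_width: 12.0
gripper_force: 30.0
```

```bash
python3 - <<'E'
from h import *
s=sensors.state();print(s['torque'],s['force'],s['ee_rot'])
E
```

```text
[ 0.40583143 -0.00931342  0.02301057] [0.57445589 3.00624453 6.75661553] [ 1.79808207e+02 -2.22744876e-02  1.15054229e+02]
```

Call:
step_arm:
  plan: [0,0,0,0,0,0.03,0,0,0,0,0,0,0,0,-0.1,0,0,0,0,0,-0.1,0,0,0,0,0,0,0,0,0]

```text
time_s: 8.53
ee_pos: [580.0, -162.0, 104.4]
ee_rot: [179.8, -0.0, 113.3]
force: [0.5, 3.7, 5.7]
gripper_width: 11.9
gripper_force: 30.0
```

Call:
step_arm:
  plan: [0,0,0,0,0,0,0,0,0,0,0,0]

```text
time_s: 8.7
ee_pos: [580.0, -162.1, 104.4]
ee_rot: [179.8, -0.0, 113.3]
force: [1.3, 2.5, 5.5]
gripper_width: 11.6
gripper_force: 30.0
```

Call:
step_arm:
  plan: [0,0,0,0,0,0,0,0,0,0,0,0,0,0,0,0,0,0,0,0,0,0,0,0,0,0,0,0,0,0]
  hand: 5

```text
time_s: 9.12
ee_pos: [578.6, -163.1, 103.2]
ee_rot: [-180.0, -0.0, 113.4]
force: [-1.3, 0.3, -0.5]
gripper_width: 42.3
gripper_force: 0.0
```

Call:
step_arm:
  plan: [0,0,-1,0,0,0,0,0,-2,0,0,0,0,0,-3,0,0,0,0,0,-3,0,0,0,0,0,-3,0,0,0]

```text
time_s: 9.53
ee_pos: [578.7, -163.1, 225.7]
ee_rot: [180.0, 0.0, 113.4]
force: [0.1, -0.2, -0.3]
gripper_width: 49.8
gripper_force: 0.0
```

Call:
step_arm:
  plan: [0,0,0,0,0,0,0,0,0,0,0,0,0,0,0,0,0,0]

```text
time_s: 9.78
ee_pos: [578.5, -163.0, 223.6]
ee_rot: [-180.0, -0.0, 113.4]
force: [-0.3, 0.3, -0.6]
gripper_width: 49.7
gripper_force: 0.0
```

```bash
python3 - <<'E'
from h import *
p=viewer.grab_frame('wrist');save(p,'w4.png')
for r in viewer.pinpoint('drive_grip',p)[:1]: print(r); wing(p,r['location'],108,60)
p=viewer.grab_frame('scene');save(p,'s4.png');wing(p,(232,203),108)
cv2.imwrite('pics/s4c.png',cv2.resize(p['img'][130:270,140:330,::-1],(760,560),interpolation=2))
E
```

```text
{'location': [323.6, 198.6], 'score': 0.74}
red 551 [ 580.4 -162. ] ang 113.4 ext [45.  12.3]
yel 222 [ 576.4 -155.9] ang 111.6 ext [135.4 133.2]
red 228 [ 587.2 -159. ] ang 111.9 ext [42.8 26.9]
yel 68 [ 576.3 -167.5] ang 109.8 ext [119.2  80.2]
```

View pics/s4c.png

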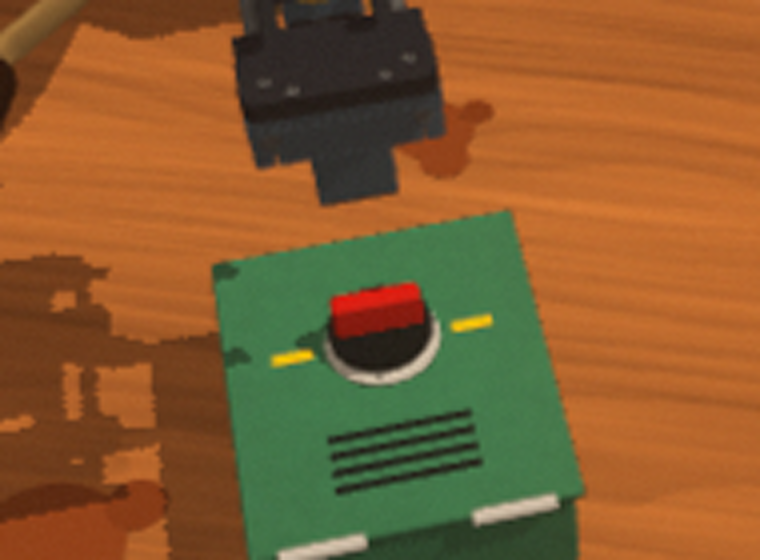

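View pics/w4.png

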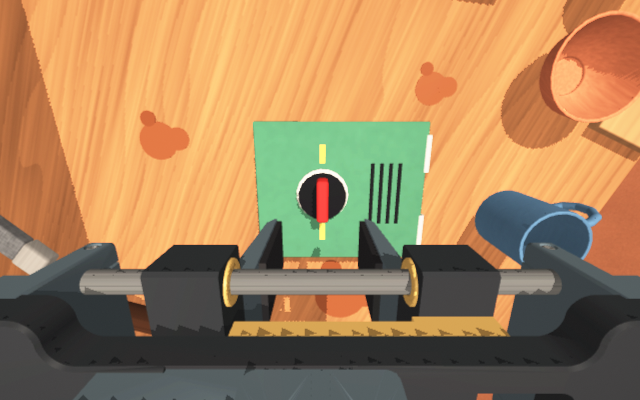

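The wing now lies along the yellow marks (wrist view: wing (322,200), marks (322,153) and (322,231)) and the gripper is clear. I'll check the head height by triangulation, then hand in.

```bash
python3 - <<'E'
from h import *
L=[]
for c in ['scene','wrist','scene','wrist']:
    p=viewer.grab_frame(c); r=viewer.pinpoint('drive_grip',p)
    if r: L.append(ray(p,r[0]['location'])); print(c,atz(p,r[0]['location'],99),atz(p,r[0]['location'],109))
A=0;b=0
for o,d in L:
    d=d/np.linalg.norm(d);P=np.eye(3)-np.outer(d,d);A=A+P;b=b+P@o
z=np.linalg.solve(A,b);print(z)
if z[2]<104: print(env.job_done())
E
```

```text
scene [ 574.58104569 -163.09471727   99.        ] [ 582.57897615 -159.73147477  109.        ]
wrist [ 585.03513535 -161.57112699   99.        ] [ 583.71901301 -159.07959701  109.        ]
scene [ 570.69230799 -161.69126384   99.        ] [ 578.74209902 -158.34673792  109.        ]
wrist [ 581.90511864 -162.76942036   99.        ] [ 580.70971981 -160.24272995  109.        ]
[ 581.97005598 -158.85361777  110.70955684]
```

The network points are too noisy for height. I'll fit the wing model to the red mask instead, using the raised picture as reference.

```bash
python3 - <<'E'
from h import *
p=viewer.grab_frame('scene'); o,_=ray(p,(0,0)); M=R.from_euler('xyz',p['attitude'],degrees=True).as_matrix()
def fit(img,ang,zc):
    a=np.radians(ang);x=np.array([np.cos(a),np.sin(a),0]);y=np.array([-x[1],x[0],0]);c=np.array([579.2,-163.3,zc])
    P=np.array([c+i*22*x+j*6*y+[0,0,k*11] for i in(-1,1) for j in(-1,1) for k in(-1,1)])
    q=(P-o)@M; uv=np.c_[q[:,0]/q[:,2]*p['fx']+p['cx'],q[:,1]/q[:,2]*p['fy']+p['cy']]
    m=np.zeros((1600,2560),np.uint8);cv2.fillConvexPoly(m,cv2.convexHull(np.round(uv*4).astype(np.int32)),1)
    m=cv2.resize(m[:,:]*255,(640,400),interpolation=cv2.INTER_AREA)>127
    h,s,v=[k.astype(int) for k in cv2.split(cv2.cvtColor(img,cv2.COLOR_RGB2HSV))]
    r=((h<6)|(h>174))&(s>150)&(v>70); w=np.zeros_like(r);w[175:235,205:265]=1;r&=w
    return round((m&r).sum()/(m|r).sum(),2)
zs=range(93,119,2);print(list(zs))
print('raised',[fit(cv2.imread('pics/scene0.png')[:,:,::-1].copy(),24.3,z) for z in zs])
print('now',[fit(p['img'],113.3,z) for z in zs])
E
```

```text
[93, 95, 97, 99, 101, 103, 105, 107, 109, 111, 113, 115, 117]
raised [np.float64(0.58), np.float64(0.63), np.float64(0.66), np.float64(0.7), np.float64(0.74), np.float64(0.77), np.float64(0.78), np.float64(0.77), np.float64(0.77), np.float64(0.73), np.float64(0.7), np.float64(0.66), np.float64(0.65)]
now [np.float64(0.79), np.float64(0.82), np.float64(0.81), np.float64(0.79), np.float64(0.7), np.float64(0.62), np.float64(0.56), np.float64(0.49), np.float64(0.43), np.float64(0.37), np.float64(0.31), np.float64(0.27), np.float64(0.22)]
```

The fit peaks at about 106 mm for the raised picture and about 96 mm now. The head is 10 mm down and locked.

```bash
python3 -c "
from h import *
print(env.job_done())"
```

```text
the job is handed in; nothing more can be done
None
```

The green box's fastener was pressed down, turned about 91° clockwise, and let go; it stays about 10 mm down along the yellow marks. The robot stayed clear of the blue box, and I've handed the job in (no verdict was returned).

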